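# Clamp a thin tube in the yoke vise with the loose crank

### The arm

A 6-joint arm with a two-finger parallel gripper is mounted at the origin on the work surface. World frame = base frame: x ahead of the robot, y to its left, z up, the work surface at z = 0. Lengths are in m, angles in rad, forces in N, time in s.
With the tool pointing down it reaches from about 0.35 to 0.925 m from the base axis. Payload 6.4 kg.
Tool frame: the origin (TCP) lies at the very end of the fingers, on their centre line; the grasp point (between the pads) lies behind it (bot.grip_depth is the z of the grasp point in the tool frame, in m); z points along the fingers, y is the line along which they close (so a half turn about z gives the same grasp; the last joint's range is limited). The gripper opens to 85 mm and grips with 20 to 120 N. Pads are 22 mm wide; open, the fingers measure 114 mm over their backs; the gripper's body (76 mm by 85 mm) begins 54 mm behind the grasp point. The pads swing forward as they close: fully open they stand 13 mm farther back than shut.
Start: joints at [1.128, 0.245, 1.558, -0, 1.339, -0.174], TCP at [0.173, 0.627, 0.231] pointing down, gripper open.
Joint ranges: [-3.13, 3.13], [-1.02, 2.26], [0.13, 2.54], [-0.95, 4.09], [0.21, 2.88], [-2.74, 2.74]. Speed limits (rad/s): [2.57, 2.57, 3.14, 3.14, 3.14, 3.14].

### API

Orientations are given as [roll, pitch, yaw] about the fixed x, y, z axes, in that order (R = Rz(yaw) Ry(pitch) Rx(roll)).
In Python, from workcell import bot, effector, solver, vision, order gives the robot as it stands. Calls block until the motion is done:
- bot.goto(position, orientation): joint-space move of the TCP to a pose.
- bot.move_linear(position, rotation=None, v=0.15): straight line of the TCP; rotation=None keeps the orientation; v is the mean speed in m/s.
- bot.set_joints(angles): joint-space move.
- effector.command_gripper(opening, effort=None): finger opening in m; effort is the grip in N (None keeps the last); returns when the fingers have stopped.
- bot.sleep(seconds).
- solver.ik(position, orientation): joint angles nearest the present ones, or None.
- bot.get_obs(): the state.
- vision.camera(name): name is "scene" or "top"; returns (picture, depth): 384x512x3 uint8, red, green, blue; 384x512 float32, m along the optical axis (not along the pixel's ray), 0 where there is no reading.
- vision.calibration(name): a dict with "K" (3x3 intrinsics, pixels), "k1" (the pictures are not rectified: a ray, as slopes to the right and down, at radius r is drawn at 1 + k1 r^2 times it, then the intrinsics apply), "rvec" (rotation vector, rad) and "tvec" (3), from world to camera coordinates, as OpenCV has them. Camera axes: x right, y down, z forward; pixel columns grow to the right and rows downward; lengths in m; the calibration is good to about 2 mm. A picture is of the moment at which its call begins. calibration takes no time and is no camera call.
A pose or a line that the arm cannot do raises bot.MotionError and nothing moves.
- order.job_done(): hands the job in; it is judged then, once.
Trained networks look in the newest picture that a camera, given by its name, has taken for a name from the list of things; names that differ only in an ending like _2 or _b are one class to them, and where a whole thing is asked for, a point or a joint stands for the part that bears it (a point fixed in the world has none). Each returns a list of dicts, best first, with "conf" (0 to 1); they miss things now and then, are a little off and sometimes report something else, mostly with a low value. They report only what shows in the picture. A call takes as long as a camera call. They do not tell look-alikes from the thing itself.
- vision.regions_of(target, camera): "mask" (384x512 bool, what is visible of it) and "location" ([column, row] in pixels, amid what is visible of it).
- vision.mark_of(target, camera): "location" ([column, row] in pixels: a listed point, or the origin of a listed thing).
The state is a dict: "time_s": time; "q": joint angles; "qd": joint speeds; "joint_efforts": joint torques, N m; "tool_pos": TCP position; "orientation": TCP orientation; "force": force on the tool from outside, world axes, zero at the start; "torque": the same for the moment, N m; "finger_gap": finger opening in m; "gripper_force": force on a finger pad.
Only numpy, scipy, OpenCV 4.12 (cv2) and the standard library are available. Lean on these libraries where they do the work, as an engineer would, in place of code of your own. Each camera call takes 0.05 s, during which the arm holds its last target. There are 200 camera calls.

### The job

The aluminium tube lies in the saddle of the yoke vise with the screw's pressure pad still wound up above it. Fit the loose crank fully home on the squared end of the vise screw and wind it clockwise until the pad grips the tube firmly, stopping soon after you feel it tighten, because the thin wall must not be crushed. Then let go, leaving the crank on the screw, and leave everything else on the bench where it stands.

Things in the scene. Friction and masses are not known exactly. Their poses are not given: they have to be found in the camera images.
- vise: grey cast-iron yoke vise for tubes, bolted to the bench: foot 110 x 180 x 18 mm, two legs 142 mm apart over their outsides rising to a bridge whose nut boss (48 mm across) ends 192 mm above the bench. Origin: centre of the foot's underside, straight below the screw. x runs along the tube, y across the yoke, z up.
- tube: loose thin-walled aluminium tube, about 40 mm outside, 260 mm long, lying in the V saddle, axis level along its x. Origin at its middle, 62 mm above the bench.
- pad: round dark steel pressure pad, 38 mm across, at the screw's foot under the yoke. Origin: centre of its flat underside, below the squared end; it meets the tube about 20 mm above the tube's axis and starts 7 to 13 mm higher. Free winding takes 2 to 4 N at the crank handle; as the tube is gripped, about 12 N more per radian. 8 to 13 N at the handle is a firm grip; over about 16 N crushes the tube.
- screw_end (a point): centre of the top face of the screw's squared end, pointing straight up above the yoke: 16 mm across flats, 26 mm long, top 3.5 mm chamfered to 11 mm; round 24 mm thread below. This frame rides up and down with the screw but does NOT turn with it: the square's angle differs each time and is not measured. Clockwise from above drives screw, pad and crank down 5 mm a turn; self-locking.
- crank: loose steel crank, 0.42 kg, lying on the bench on its flat underside, handle up. Hub 30 x 30 mm square, 36 mm tall; from its foot a flat arm 22 mm wide and 12 mm thick runs along +x to the handle 80 mm away. Origin: centre of the hub's underside, the mouth of the socket; x along the arm, z up.
- crank_socket (a point): centre of the mouth of the socket in the hub's underside (the crank's origin and axes): a square hole 17.2 mm across flats, flats parallel to the hub's sides, 24 mm deep; it fits the squared end in four ways, 90 degrees apart. Fully home, its roof rests on the screw's end: this point is 24 mm below screw_end, and the arm clears the boss by 6 mm or more.
- crank_grip (a point): middle of the crank's turned wooden handle, 80 mm from the hub's axis and 49 mm above the crank's underside. The handle is upright, 22 mm thick and 66 mm long (16 to 82 mm above the underside), and spins freely on its pin, so a hand that holds it need not turn with the crank.
- cartridge: bystander: sealant cartridge standing upright, 49 mm thick, 282 mm tall with its nozzle. Origin: centre of its foot.
- castor: bystander: swivel castor standing on its 80 x 62 mm plate, wheel up, 110 mm tall. Origin: centre of the plate's underside.
- carton: bystander: small carton of screws 70 x 110 x 55 mm. Origin: centre of its underside.
Not all that is in view belongs to the job. Leave any blue look-alike of the crank alone.

How it is judged:
On the way, in this order (a step that is already met when the one before it is completed fails the run):
1. the crank is fully home on the screw's squared end (horizontal distance between crank_socket and screw_end below 0.004 m and z of crank_socket in the frame of screw_end below -0.02 m and angle between crank's own z axis and vertical below 0.15 rad), for 0.2 s.
2. wound with the crank on the screw until the pad grips the tube (contact force between pad and tube above 30 N and horizontal distance between crank_socket and screw_end below 0.004 m and z of crank_socket in the frame of screw_end below -0.02 m), for 0.2 s.
At the end, for the whole second after the job is handed in: The pad presses the tube with more than 30 N, the tube still lies in the saddle (its middle within 45 mm of the vise's), and the crank stands at rest on the squared end, at least 20 mm of the 24 mm deep socket over it and centred within 4 mm (all of step 2 and linear speed of crank below 0.02 m/s and horizontal distance between tube and vise below 0.045 m); the robot touches nothing.
It fails at once if the thin tube is crushed: more than 90 N between pad and tube (contact force between pad and tube above 90 N).
It fails at once if the cartridge is knocked about (moved over 30 mm) (distance of cartridge from where it was at the start of the episode above 0.03 m).
It fails at once if the castor is knocked about (moved over 30 mm) (distance of castor from where it was at the start of the episode above 0.03 m).
It fails at once if the carton is knocked about (moved over 30 mm) (distance of carton from where it was at the start of the episode above 0.03 m).
It also fails if it takes over 72 s, if anything falls off the work surface, if the arm or the gripper's body presses on something with over 40 N, if the wrist force passes 120 N, or if a joint passes its speed limit or range.

## Working session

There is one attempt and no reset: what is moved stays moved. The work goes in short steps, each a Python script; the robot and the scene stay as the last script left them, time stands still between calls to the robot, and variables do not carry over. Pictures are saved under pics/ and viewed, at most 10 in all, crops included, and the job is handed in when it is done.

```bash
ls; mkdir -p pics
cat > h.py <<'E'
import numpy as np, cv2
from workcell import bot, effector, solver, vision, order
def cal(n):
    c=vision.calibration(n); R=cv2.Rodrigues(np.array(c["rvec"],float))[0]
    return np.array(c["K"],float),float(c["k1"]),R,np.array(c["tvec"],float).ravel()
def ray(n,uv):
    K,k1,R,t=cal(n)
    d=(np.array([(uv[0]-K[0,2])/K[0,0],(uv[1]-K[1,2])/K[1,1]]))
    s=d.copy()
    for _ in range(20): s=d/(1+k1*(s@s))
    v=np.array([s[0],s[1],1.]); return -R.T@t, R.T@v      # point = c + depth*v
def at_z(n,uv,z):
    c,v=ray(n,uv); return c+v*(z-c[2])/v[2]
def at_d(n,uv,depth):
    c,v=ray(n,uv); return c+v*depth
def tri(a,uva,b,uvb):
    (c1,v1),(c2,v2)=ray(a,uva),ray(b,uvb)
    s=np.linalg.lstsq(np.c_[v1,-v2],c2-c1,rcond=None)[0]
    p,q=c1+s[0]*v1,c2+s[1]*v2; return (p+q)/2,np.linalg.norm(p-q)
def cloud(n,depth,mask):
    r,c=np.nonzero(mask&(depth>0)); 
    K,k1,R,t=cal(n); d=np.stack([(c-K[0,2])/K[0,0],(r-K[1,2])/K[1,1]],1); s=d.copy()
    for _ in range(20): s=d/(1+k1*(s**2).sum(1,keepdims=True))
    P=np.c_[s,np.ones(len(s))]*depth[r,c][:,None]
    return (P-t)@R
def proj(n,P):
    K,k1,R,t=cal(n); X=R@np.array(P)+t; s=X[:2]/X[2]; s=s*(1+k1*(s@s)); return s*[K[0,0],K[1,1]]+K[:2,2]
E
python3 - <<'E'
from h import *
np.set_printoptions(precision=4,suppress=True)
ims=[]
for n in ("scene","top"):
    p,d=vision.camera(n); ims.append(p); np.savez(f"pics/{n}.npz",p=p,d=d)
    print(n,"cam",-cal(n)[2].T@cal(n)[3])
    for t in ("vise","screw_end","crank_socket","crank_grip","cartridge","castor","carton","pad","tube"):
        print(n,t,[(np.round(m["location"],1).tolist(),round(m["conf"],2)) for m in vision.mark_of(t,n)][:4])
    for t in ("crank",):
        for m in vision.regions_of(t,n)[:4]: print("mask",m["location"],m["conf"],m["mask"].sum())
cv2.imwrite("pics/a.png",cv2.cvtColor(ims[0],4)); cv2.imwrite("pics/b.png",cv2.cvtColor(ims[1],4))
print(bot.get_obs(),bot.grip_depth)
E
```

```text
pics
scene cam [1.5455 0.0182 0.7897]
scene vise [([286.1, 235.9], 0.81)]
scene screw_end [([290.4, 176.0], 0.77)]
scene crank_socket [([167.1, 215.6], 0.63), ([168.0, 199.6], 0.63)]
scene crank_grip [([184.9, 190.1], 0.85), ([151.5, 221.3], 0.74), ([243.6, 284.6], 0.65)]
scene cartridge [([369.6, 253.2], 0.89)]
scene castor [([245.2, 285.6], 0.61)]
scene carton [([141.8, 270.0], 0.83)]
scene pad [([288.5, 215.7], 0.65), ([294.0, 174.0], 0.56)]
scene tube [([291.0, 222.1], 0.69), ([289.1, 234.5], 0.2)]
mask [161.1, 220.2] 0.9 425
mask [179.6, 198.5] 0.56 279
top cam [0.4606 0.0537 1.3594]
top vise [([222.1, 198.3], 0.58)]
top screw_end [([218.5, 189.1], 0.62)]
top crank_socket [([328.3, 232.6], 0.68), ([338.1, 263.3], 0.6)]
top crank_grip [([322.1, 263.0], 0.62), ([348.1, 214.7], 0.56)]
top cartridge [([154.7, 173.3], 0.85)]
top castor [([264.9, 142.3], 0.84)]
top carton [([343.9, 163.0], 0.63)]
top pad []
top tube [([226.8, 193.6], 0.85)]
mask [336.8, 224.8] 0.64 226
mask [332.4, 259.7] 0.54 244
{'time_s': 1.1, 'q': array([ 1.1279,  0.2451,  1.5578,  0.    ,  1.3387, -0.1741]), 'qd': array([-0.0014,  0.0004, -0.0001,  0.0001,  0.0005,  0.0013]), 'joint_efforts': array([  0.0008, -42.9516, -32.6431,   0.0002,   0.0001,   0.    ]), 'tool_pos': array([0.1726, 0.6267, 0.2313]), 'orientation': array([-3.1416, -0.    ,  2.8728]), 'force': array([-0.931 , -0.1891,  0.0051]), 'torque': array([0.0166, 0.0234, 0.0054]), 'gripper_force': 0.0, 'finger_gap': 0.08546994856857953} -0.0187
```

Run:
```python
import cv2,numpy as np
a,b=cv2.imread("pics/a.png"),cv2.imread("pics/b.png")
f=lambda i,x,y,w,h,s:cv2.resize(i[y:y+h,x:x+w],None,fx=s,fy=s,interpolation=cv2.INTER_CUBIC)
A=f(a,120,130,280,200,2.8)[:290*2]; B=f(b,130,110,266,190,3)
cv2.imwrite("pics/a1.png",A); cv2.imwrite("pics/b1.png",B)
```

```text
(no output)
```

View pics/a1.png

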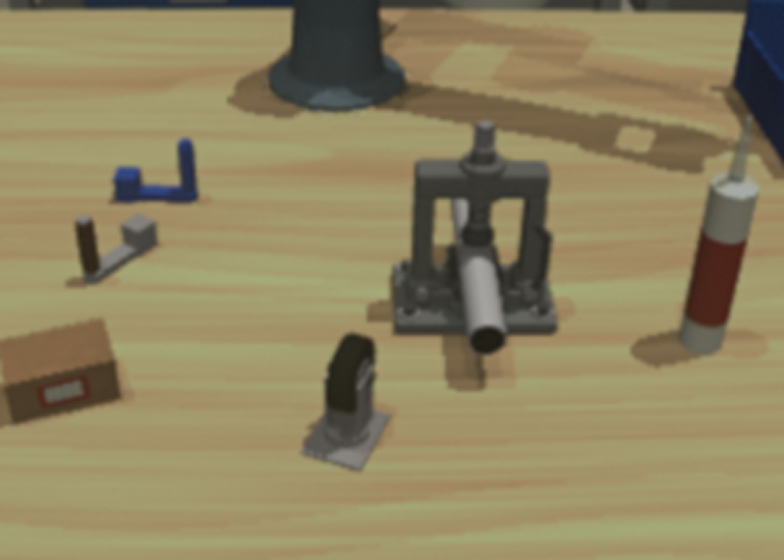

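View pics/b1.png

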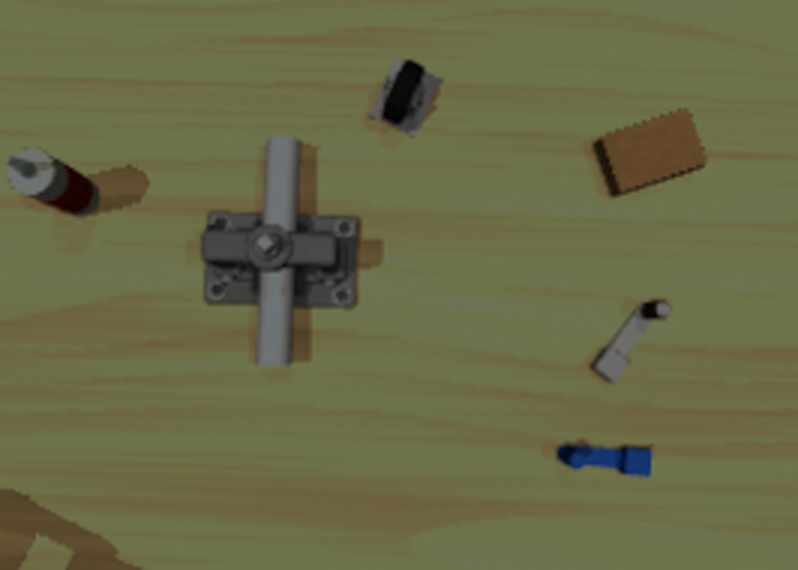

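The crank is at scene (155,217) and top (337,225): steel with a dark wooden handle, as described. The look-alike at scene (178,197) and top (332,260) is all blue, so I leave it alone. The vise's square end shows at scene (293,176) and top (219,191), turned about 45°. Next I measure.

Run:
```python
from h import *
np.set_printoptions(precision=4,suppress=True)
S,T=np.load("pics/scene.npz"),np.load("pics/top.npz")
print("socket tri",tri("scene",(168,215.6),"top",(328.3,232.6)))
print("grip tri",tri("scene",(151.5,221.3),"top",(348.1,214.7)))
print("screw tri",tri("scene",(290.4,176),"top",(218.5,189.1)))
for n,uv in (("cartridge",(154.7,173.3)),("castor",(264.9,142.3)),("carton",(343.9,163))): print(n,at_z("top",uv,0))
vise=None
# top-view cloud of crank
full=np.ones((384,512),bool)
m=np.zeros_like(full); m[205:245,322:360]=1
P=cloud("top",T["d"],m); P=P[P[:,2]>0.006]
print("n",len(P),"z pct",np.percentile(P[:,2],[5,25,50,75,95]))
for lo,hi in ((.006,.018),(.028,.042),(.06,.1)):
    q=P[(P[:,2]>lo)&(P[:,2]<hi)]; print(lo,hi,len(q),q.mean(0),q.min(0),q.max(0))
q=P[(P[:,2]>.028)&(P[:,2]<.042)]; print("hub rect",cv2.minAreaRect((q[:,:2]*1000).astype(np.float32)))
m[:]=0; m[170:215,195:245]=1
P=cloud("top",T["d"],m); 
z=P[:,2]; print("vise z hist",np.histogram(z,bins=np.arange(0.1,.27,.01)))
for lo,hi in ((.18,.2),(.202,.24),(.215,.26)):
    q=P[(z>lo)&(z<hi)]
    if len(q): print(lo,hi,len(q),q.mean(0),q.min(0),q.max(0), cv2.minAreaRect((q[:,:2]*1000).astype(np.float32)))
m[:]=0; m[165:200,275:310]=1
P=cloud("scene",S["d"],m); P=P[(P[:,2]>.198)]
print("scene screw",len(P),P[np.argsort(-P[:,2])][:25])
p=T["p"]; c=cv2.resize(p[174:206,200:240],None,fx=14,fy=14,interpolation=cv2.INTER_CUBIC)
cv2.imwrite("pics/c.png",cv2.convertScaleAbs(cv2.cvtColor(c,4),alpha=1.5))
c=cv2.resize(p[200:275,315:365],None,fx=7,fy=7,interpolation=cv2.INTER_CUBIC)
cv2.imwrite("pics/d.png",cv2.convertScaleAbs(cv2.cvtColor(c,4),alpha=1.5))
```

```text
socket tri (array([ 0.4419, -0.2333,  0.0035]), np.float64(0.019538165662873672))
grip tri (array([ 0.5064, -0.2862,  0.0283]), np.float64(0.0037842485716606225))
screw tri (array([0.5647, 0.1533, 0.2306]), np.float64(0.005718956920012544))
cartridge [0.6371 0.4121 0.    ]
castor [0.7636 0.0139 0.    ]
carton [ 0.6966 -0.2779  0.    ]
n 270 z pct [0.0068 0.0112 0.0249 0.0374 0.084 ]
0.006 0.018 128 [ 0.4768 -0.2581  0.011 ] [ 0.4035 -0.3302  0.006 ] [ 0.5425 -0.2075  0.0174]
0.028 0.042 84 [ 0.4502 -0.2363  0.0356] [ 0.4264 -0.2757  0.0285] [ 0.5191 -0.2133  0.0417]
0.06 0.1 39 [ 0.5098 -0.2785  0.0797] [ 0.5006 -0.2894  0.0624] [ 0.5212 -0.2698  0.0909]
hub rect ((471.7582092285156, -255.2818603515625), (30.69623374938965, 98.4354248046875), 51.69981384277344)
vise z hist (array([  3,   5,   9,   7,   2,   6,   2,  30, 346,  99,  17,  10,   3,
        26,   1,   0]), array([0.1 , 0.11, 0.12, 0.13, 0.14, 0.15, 0.16, 0.17, 0.18, 0.19, 0.2 ,
       0.21, 0.22, 0.23, 0.24, 0.25, 0.26]))
0.18 0.2 445 [0.5591 0.1561 0.1865] [0.5375 0.0863 0.1801] [0.5821 0.2281 0.1973] ((559.6060180664062
[... 370 characters left out ...]
8, 157.0618438720703), (15.162153244018555, 15.776662826538086), 35.58845901489258)
scene screw 108 [[0.5607 0.1637 0.238 ]
 [0.5658 0.1545 0.2376]
 [0.5658 0.1574 0.2376]
 [0.5597 0.1523 0.2374]
 [0.5596 0.161  0.2374]
 [0.5595 0.1581 0.2374]
 [0.5649 0.1633 0.2371]
 [0.5587 0.1553 0.2369]
 [0.564  0.1519 0.2366]
 [0.569  0.1629 0.2361]
 [0.5745 0.1595 0.236 ]
 [0.5629 0.1665 0.236 ]
 [0.5679 0.1602 0.2355]
 [0.5606 0.1611 0.2347]
 [0.5604 0.1495 0.2346]
 [0.566  0.1576 0.2344]
 [0.5648 0.1664 0.2338]
 [0.5646 0.152  0.2336]
 [0.5639 0.1492 0.2332]
 [0.5637 0.155  0.2331]
 [0.5684 0.1575 0.2325]
 [0.5683 0.1546 0.2324]
 [0.5666 0.1635 0.2315]
 [0.5646 0.1522 0.2303]
 [0.5642 0.1667 0.2301]]
```

View pics/c.png

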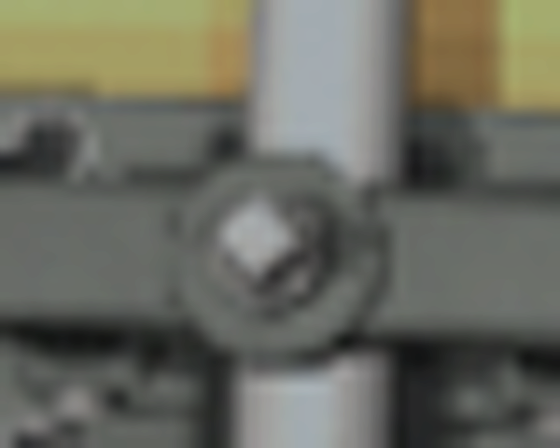

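View pics/d.png

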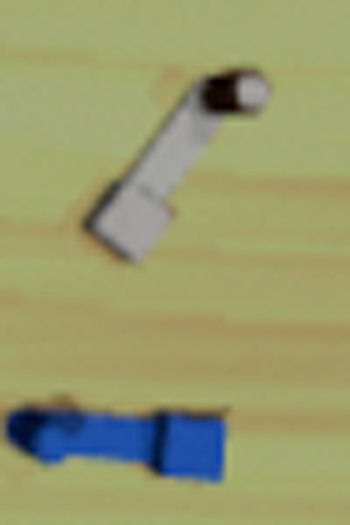

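Run:
```python
from h import *
np.set_printoptions(precision=4,suppress=True)
T=np.load("pics/top.npz"); S=np.load("pics/scene.npz")
px=lambda x,y,ox,oy,s:((x+.5)/s-.5+ox,(y+.5)/s-.5+oy)
C=lambda x,y,z:at_z("top",px(x,y,200,174,14),z)
print("screw top",C(258,238,.237))
k=[C(*c,.237)[:2] for c in ((220,237),(262,195),(297,240),(258,282))]
print("square",k,"diag angles",[np.degrees(np.arctan2(*(k[i+2]-k[i])[::-1])) for i in (0,1)])
D=lambda x,y,z:at_z("top",px(x,y,315,200,7),z)
h=D(254,93,.082); print("handle top",h)
hub=[D(*c,.036)[:2] for c in ((97,222),(133,258),(171,212),(122,186))]; print("hub corners",np.array(hub),np.mean(hub,0))
# brightness-segmented hub top via depth
m=np.zeros((384,512),bool); m[222:240,324:342]=1
P=cloud("top",T["d"],m); q=P[(P[:,2]>.03)&(P[:,2]<.045)]; q=q[np.linalg.norm(q[:,:2]-np.median(q[:,:2],0),axis=1)<.025]
print("hub depth",len(q),q.mean(0),cv2.minAreaRect((q[:,:2]*1000).astype(np.float32)))
m[:]=0; m[195:235,140:180]=1
P=cloud("scene",S["d"],m); P=P[P[:,2]>.02]
q=P[(P[:,0]<.47)]; print("scene hub",len(q),q.mean(0),q.min(0),q.max(0))
q=P[(P[:,0]>.48)]; print("scene handle",len(q),q.mean(0),q.min(0),q.max(0))
for nm,Pw in (("hub",(.447,-.234,.036)),("hd",(.508,-.284,.082)),("screw",(.561,.157,.237))): print(nm,proj("scene",Pw),proj("top",Pw))
# enlarged scene crops
f=lambda x,y,w,h,s:cv2.resize(S["p"][y:y+h,x:x+w],None,fx=s,fy=s,interpolation=cv2.INTER_CUBIC)
cv2.imwrite("pics/e.png",cv2.cvtColor(np.hstack([f(140,195,45,45,9),f(270,165,43,45,9)]),4))
```

```text
screw top [0.56   0.1571 0.237 ]
square [array([0.56  , 0.1652]), array([0.5693, 0.1566]), array([0.5599, 0.1487]), array([0.5506, 0.1567])] diag angles [np.float64(-90.4942923742403), np.float64(179.52316294719074)]
handle top [ 0.5113 -0.2838  0.082 ]
hub corners [[ 0.4461 -0.2171]
 [ 0.4286 -0.2356]
 [ 0.4521 -0.2545]
 [ 0.4645 -0.2294]] [ 0.4478 -0.2342]
hub depth 76 [ 0.4451 -0.2337  0.036 ] ((444.7961730957031, -233.9143829345703), (30.505207061767578, 30.06196403503418), 55.35646057128906)
scene hub 107 [ 0.4317 -0.2419  0.0309] [ 0.342  -0.2818  0.0201] [ 0.4695 -0.2163  0.0402]
scene handle 134 [ 0.5197 -0.2806  0.0567] [ 0.508  -0.2926  0.0202] [ 0.5275 -0.271   0.0888]
hub [169.447 208.933] [333.2031 231.1593]
hd [149.3197 207.8597] [350.9152 213.832 ]
screw [292.6657 173.3596] [217.9973 190.2179]
```

View pics/e.png

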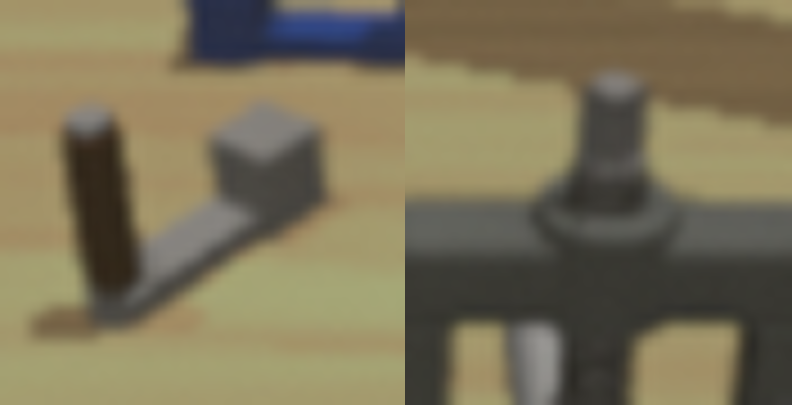

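Scene crop: hub top at (169.4,209.7), handle top at (149.8,207.9), screw end at (293,174). These agree with the top view: hub (0.446,-0.234), handle (0.511,-0.284), so the arm yaw is about -37°. The screw end is at (0.560,0.157,0.237), with its flats at about 45°. I'll centre the hub by squeezing along the arm, then grip across it.

```bash
cat >> h.py <<'E'
def down(yaw): return [np.pi,0,yaw]
def st(tag=""):
    o=bot.get_obs(); print(tag,"t%.1f"%o["time_s"],"p",np.round(o["tool_pos"],4),"F",np.round(o["force"],1),"M",np.round(o["torque"],2),"gap %.4f"%o["finger_gap"],"gf %.0f"%o["gripper_force"],"q6 %.2f"%o["q"][5]); return o
E
python3 - <<'E'
from h import *
h=np.array([.446,-.234]); a=np.radians(-37)
bot.goto([.2,.6,.38],down(2.87))
bot.goto([*h,.30],down(a+np.pi/2)); effector.command_gripper(.065,30)
bot.move_linear([*h,.020],v=.25); st("over")
effector.command_gripper(.0,30); st("squeezed x")
effector.command_gripper(.065); bot.move_linear([*h,.10],v=.2)
bot.goto([*h,.10],down(a)); bot.move_linear([*h,.009],v=.2)
effector.command_gripper(0,100); st("gripped")
bot.move_linear([*h,.12],v=.2); st("lifted")
p,d=vision.camera("scene"); cv2.imwrite("pics/f.png",cv2.cvtColor(cv2.resize(p[120:270,100:250],None,fx=4,fy=4),4))
E
```

```text
over t6.4 p [ 0.4468 -0.2347  0.0212] F [0.4 0.1 0.1] M [-0.01  0.04 -0.04] gap 0.0650 gf 0 q6 -0.06
squeezed x t6.8 p [ 0.4473 -0.235   0.0214] F [-0.  -0.7  6.1] M [-0.04 -0.26  0.01] gap 0.0294 gf 31 q6 -0.06
gripped t10.2 p [ 0.4472 -0.2347  0.0109] F [-0.6  2.3  6.8] M [0.28 0.11 0.1 ] gap 0.0284 gf 99 q6 1.51
lifted t10.9 p [ 0.4449 -0.2331  0.1185] F [-0.2 -0.7 -4.5] M [ 0.06  0.06 -0.01] gap 0.0283 gf 99 q6 1.51
```

Run:
```python
from h import *
s=np.array([.560,.157]); 
bot.move_linear([.446,-.234,.36],v=.3)
bot.goto([*s,.36],down(np.pi/4)); bot.move_linear([*s,.275],v=.2); bot.sleep(.2)
o=st("above"); print(o["orientation"],o["q"])
P=[vision.camera(n)[0] for n in("scene","top")]
cv2.imwrite("pics/g.png",cv2.cvtColor(np.hstack([cv2.resize(P[0][120:200,255:335],None,fx=5,fy=5,interpolation=2),cv2.resize(P[1][160:220,190:250],(400,400),interpolation=2)]),4))
```

```text
above t14.2 p [0.5611 0.157  0.2773] F [-0.2  0.  -3. ] M [-0.09  0.09  0.01] gap 0.0282 gf 99 q6 0.86
[ 3.13904800e+00 -2.95618110e-03  7.85166664e-01] [ 7.82912210e-02  5.04631331e-02  1.68993427e+00 -1.52538789e-05
  1.39729474e+00  8.63927249e-01]
```

View pics/g.png

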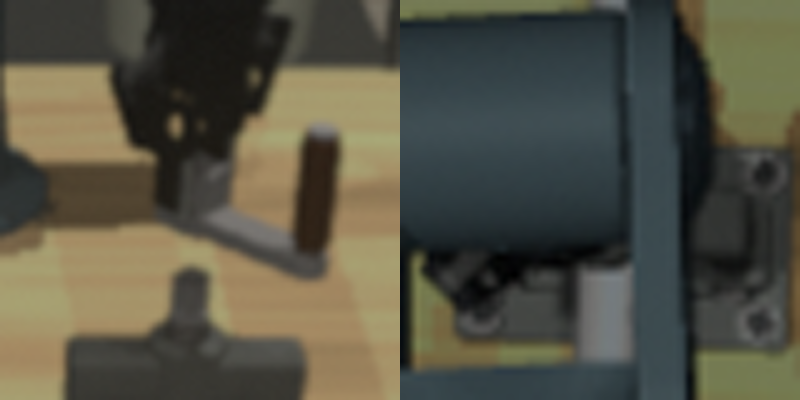

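The scene view shows the crank level in the fingers, with its hub centred over the screw (crop x ≈ 190). I'll lower it and watch the force.

```bash
cat >> h.py <<'E'
def lower(xy,yaw,z0,z1,fmax=8,step=.002,base=-3.5):
    z=z0
    while z>z1:
        z-=step; bot.move_linear([*xy,z],down(yaw),v=.03); o=bot.get_obs()
        if o["force"][2]-base>fmax: break
    return z,o
E
python3 - <<'E'
from h import *
s=np.array([.560,.157])
bot.move_linear([*s,.254],v=.1); st("pre")
z,o=lower(s,np.pi/4,.254,.221); print(z); st("low")
E
```

```text
pre t14.7 p [0.5595 0.157  0.2531] F [ 0.7 -0.5 -3.6] M [-0.09  0.05  0.  ] gap 0.0282 gf 99 q6 0.86
0.24
low t16.4 p [0.5614 0.1576 0.2424] F [1.8 4.1 7.1] M [ 0.63 -0.4   0.03] gap 0.0284 gf 101 q6 0.86
```

```bash
cat >> h.py <<'E'
def comply(x,y,yaw,z,n,zstop,kx=.00015,fz=9,b=(0,0,-3.5),dyaw=0):
    for i in range(n):
        o=bot.get_obs(); F=o["force"]-np.array(b); 
        x+=np.clip(kx*F[0],-.0008,.0008); y+=np.clip(kx*F[1],-.0008,.0008)
        z+=np.clip(.00015*(F[2]-fz),-.001,.001); yaw+=np.clip(.02*o["torque"][2],-.01,.01)+dyaw
        bot.move_linear([x,y,z],down(yaw),v=.03)
        if i%5==0: print(i,"cmd",np.round([x,y,z,np.degrees(yaw)],4),end=" "); st()
        if o["tool_pos"][2]<zstop: break
    return x,y,yaw,z
E
python3 - <<'E'
from h import *
r=comply(.560,.157,np.pi/4,.240,30,.227); print(r); st()
E
```

```text
0 cmd [ 0.5603  0.1576  0.2402 45.0349]  t16.7 p [0.5611 0.1583 0.2405] F [ 6.5  5.9 -0.1] M [ 0.85 -0.98 -0.05] gap 0.0280 gf 99 q6 0.86
5 cmd [ 0.5624  0.1594  0.2356 44.9049]  t17.9 p [0.5622 0.1593 0.2354] F [-1.2 -1.1 -4.1] M [-0.26  0.23 -0.01] gap 0.0282 gf 99 q6 0.87
10 cmd [ 0.5622  0.1588  0.2306 44.8162]  t19.2 p [0.5621 0.1588 0.2305] F [-0.1 -0.3 -4. ] M [-0.11  0.16  0.02] gap 0.0284 gf 99 q6 0.87
15 cmd [ 0.5623  0.1588  0.2256 44.8339]  t20.4 p [0.5622 0.1588 0.2255] F [-0.6  0.  -4.3] M [-0.06  0.1  -0.06] gap 0.0284 gf 99 q6 0.87
(np.float64(0.5622751179581683), np.float64(0.15878433543059484), np.float64(0.7824997414518062), np.float64(0.225593084515922))
 t20.4 p [0.5622 0.1588 0.2255] F [-0.6  0.  -4.3] M [-0.06  0.1  -0.06] gap 0.0284 gf 99 q6 0.87
```

Excellent: it slid on with the screw axis at (0.5622, 0.1588). I'll carry on down to the roof, release it, and look.

Run:
```python
from h import *
x,y,yaw=.5622,.1588,.7825
z,o=lower((x,y),yaw,.2255,.212,fmax=6,step=.001); print(z); st("home")
effector.command_gripper(.06); bot.sleep(.2); st("released")
bot.move_linear([x,y,z+.12],v=.3)
c=np.cos(yaw); u=np.array([c,np.sin(yaw)])
bot.goto([*(np.array([x,y])+.08*u+[0.0,0]),z+.12],down(yaw)); bot.sleep(.3); st("above handle")
P=[vision.camera(n)[0] for n in("scene","top")]
cv2.imwrite("pics/i.png",cv2.cvtColor(np.hstack([cv2.resize(P[0][120:200,255:335],None,fx=5,fy=5,interpolation=2),cv2.resize(P[1][160:220,190:250],(400,400),interpolation=2)]),4))
```

```text
0.2215
home t21.4 p [0.5625 0.1588 0.2228] F [-4.5 -0.6  5. ] M [-0.17  0.7  -0.  ] gap 0.0280 gf 100 q6 0.87
released t22.1 p [0.5622 0.1588 0.2214] F [-0.  -0.5 -0.6] M [-0.02 -0.04  0.02] gap 0.0597 gf 0 q6 0.87
above handle t23.3 p [0.6185 0.2146 0.3417] F [-0.1 -0.3  0.3] M [-0.02  0.04 -0.03] gap 0.0597 gf 0 q6 0.95
```

View pics/i.png

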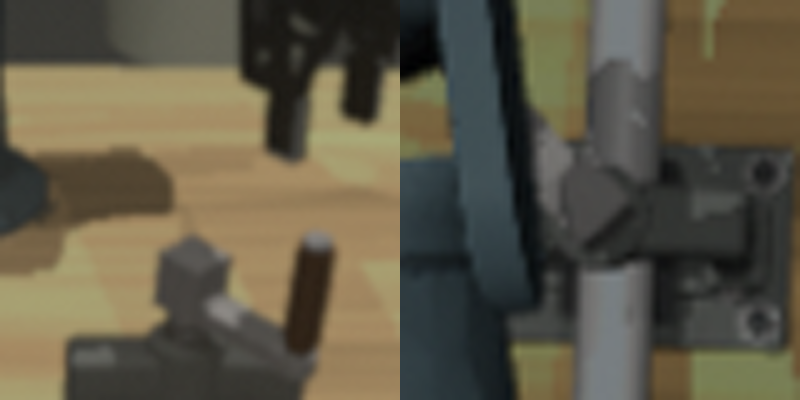

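The crank is home: roof contact at TCP 0.2228, upright on the screw (crop 195,280). The open fingers stand over the handle (crop 317,240). Now I grip the handle and wind.

```bash
cat > wind.py <<'E'
from h import *
import json,sys
c=np.array([.5622,.1588]); yaw=.7825; z0=.249
def pos(th,r=.08):
    return [*(c+r*np.array([np.cos(th),np.sin(th)])),z0-.005*(yaw-th)/(2*np.pi)]
def tang(th,n=1):
    F=np.mean([bot.get_obs()["force"] for _ in range(n)],0)-b
    return -F@np.array([np.sin(th),-np.cos(th),0]),F@np.array([np.cos(th),np.sin(th),0]),F[2]
b=np.array([-.1,-.3,.1])
E
python3 - <<'E'
from wind import *
bot.move_linear(pos(yaw),v=.2); st("at handle")
effector.command_gripper(0,40); o=st("held")
th=yaw; log=[]
while th>yaw-2.2:
    th-=.2; bot.move_linear(pos(th),v=.15); f=tang(th); log.append(f[0])
    print(round(yaw-th,2),np.round(f,1),"t%.2f"%bot.get_obs()["time_s"])
    if f[0]>7: break
bot.sleep(.1); print(th,np.round(tang(th),1)); st()
json.dump(th,open("th.json","w"))
E
```

```text
at handle t24.0 p [0.6195 0.2153 0.2502] F [ 0.3 -0.2  0.7] M [ 0.03 -0.   -0.05] gap 0.0602 gf 0 q6 0.95
held t24.5 p [0.6198 0.2154 0.2506] F [1.5 0.4 4.1] M [ 0.02 -0.09 -0.  ] gap 0.0213 gf 39 q6 0.95
0.2 [1.3 1.6 5.3] t24.72
0.4 [3.3 2.5 5.9] t24.98
0.6 [2.1 2.2 6.7] t25.23
0.8 [3.3 1.  7.7] t25.49
1.0 [3.4 0.3 9.8] t25.75
1.2 [ 2.6  0.6 11.1] t26.01
1.4 [ 3.3  1.5 12.5] t26.27
1.6 [ 2.6  1.6 13.9] t26.52
1.8 [ 3.1  2.5 14.8] t26.78
2.0 [ 2.4  5.1 15.2] t27.04
2.2 [ 2.   8.4 16. ] t27.30
2.4 [ 1.5 10.8 15.8] t27.56
-1.6175 [ 1.5 11.4 16.3]
 t27.7 p [0.5617 0.0758 0.2528] F [  0.9 -11.8  16.4] M [-0.95 -0.   -0.01] gap 0.0211 gf 44 q6 0.73
```

The vertical and radial forces are building up. I'll look before winding further.

Run:
```python
from h import *
P=[vision.camera(n)[0] for n in("scene","top")]
cv2.imwrite("pics/j.png",cv2.cvtColor(np.hstack([cv2.resize(P[0][120:200,255:335],None,fx=5,fy=5,interpolation=2),cv2.resize(P[1][160:220,190:250],(400,400),interpolation=2)]),4))
o=bot.get_obs(); print(o["orientation"],o["q"])
for t in("screw_end","crank_socket","crank_grip"): print(t,[(np.round(m["location"],1).tolist(),round(m["conf"],2)) for m in vision.mark_of(t,"scene")][:3])
```

```text
[ 3.12999748 -0.0031677   0.78048968] [-0.06349982  0.02755019  1.75849256 -0.00547693  1.3447832   0.72802381]
screw_end [([293.2, 174.6], 0.71)]
crank_socket [([291.5, 181.7], 0.9), ([165.9, 197.5], 0.78)]
crank_grip [([263.9, 171.7], 0.76), ([186.4, 188.6], 0.52)]
```

View pics/j.png

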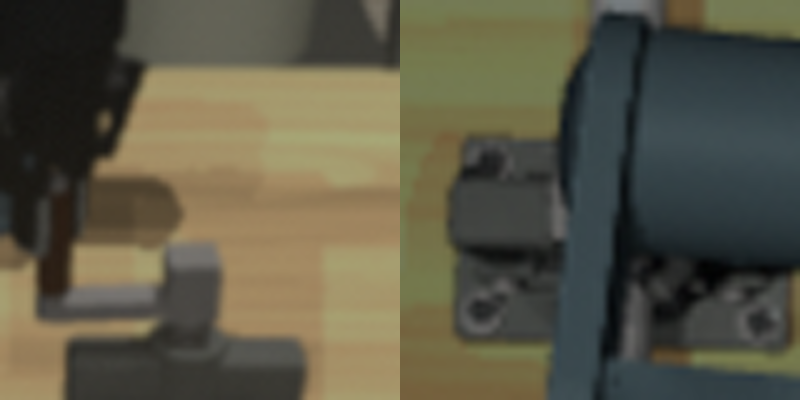

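The crank sits on the screw with its arm level. The loads come from the fixed hand squaring up the crank's small tilt, and from a slight centre error. I'll carry on winding with compliance in z and in the radial direction.

```bash
cat > run.py <<'E'
from wind import *
import wind
S=json.load(open("th.json")); 
if not isinstance(S,dict): S=dict(th=S,dz=0.,dc=[0.,0.])
def go(S,lim,stop,step,maxt=64):
    fr=[];
    while S["th"]>lim:
        S["th"]-=step; th=S["th"]; p=np.array(pos(th)); p[:2]+=S["dc"]; p[2]+=S["dz"]
        bot.move_linear(p,v=.15); f=tang(th,1); t=bot.get_obs()["time_s"]
        S["dz"]+=float(np.clip(.00012*(f[2]-3),-.001,.001))
        g=float(np.clip(.00012*f[1],-.0008,.0008)); S["dc"]=[S["dc"][0]+g*np.cos(th),S["dc"][1]+g*np.sin(th)]
        print(round(yaw-th,2),np.round(f,1),"t%.1f"%t,"dz %.4f dc %.4f %.4f"%(S["dz"],*S["dc"]))
        if f[0]>stop or t>maxt or abs(f[2])>25: break
    json.dump(S,open("th.json","w")); return S
E
python3 - <<'E'
from run import *
go(S,S["th"]-4.0,6.5,.2); bot.sleep(.1); print(np.round(tang(S["th"],3),1)); st()
E
```

```text
2.6 [ 1.1 16.2 17. ] t28.2 dz 0.0010 dc -0.0002 -0.0008
2.8 [ 1.3 15.7 16. ] t28.4 dz 0.0020 dc -0.0005 -0.0015
3.0 [ 0.7 16.4 15.2] t28.7 dz 0.0030 dc -0.0010 -0.0021
3.2 [ 0.8 15.  14.2] t28.9 dz 0.0040 dc -0.0016 -0.0027
3.4 [ 1.2 11.8 11. ] t29.2 dz 0.0050 dc -0.0023 -0.0031
3.6 [0.8 6.8 7.2] t29.5 dz 0.0055 dc -0.0031 -0.0033
3.8 [1.4 3.9 6.7] t29.7 dz 0.0059 dc -0.0035 -0.0034
4.0 [0.2 2.9 5.7] t30.0 dz 0.0062 dc -0.0039 -0.0034
4.2 [0.8 0.5 6.4] t30.2 dz 0.0066 dc -0.0039 -0.0033
4.4 [0.3 0.4 4.9] t30.5 dz 0.0069 dc -0.0040 -0.0033
4.6 [-0.5  0.7  5.3] t30.8 dz 0.0071 dc -0.0040 -0.0033
4.8 [1.3 1.4 4.3] t31.0 dz 0.0073 dc -0.0042 -0.0031
5.0 [1.4 1.9 4.4] t31.3 dz 0.0075 dc -0.0043 -0.0029
5.2 [0.7 1.6 4. ] t31.5 dz 0.0076 dc -0.0043 -0.0028
5.4 [0.9 2.  3. ] t31.8 dz 0.0076 dc -0.0043 -0.0025
5.6 [0.7 2.3 3.2] t32.0 dz 0.0076 dc -0.0043 -0.0022
5.8 [0.6 2.7 1.4] t32.3 dz 0.0074 dc -0.0042 -0.0019
6.0 [0.  2.3 1.6] t32.6 dz 0.0073 dc -0.0041 -0.0017
6.2 [0.6 2.  1.5] t32.8 dz 0.0071 dc -0.0039 -0.0015
6.4 [0.7 3.3 1.8] t33.1 dz 0.0069 dc -0.0036 -0.0013
[0.4 3.8 1.6]
 t33.2 p [0.6211 0.2068 0.2512] F [2.6 2.4 1.7] M [ 0.22 -0.31 -0.01] gap 0.0209 gf 40 q6 0.94
```

Run:
```python
from h import *
P,d=vision.camera("scene")
cv2.imwrite("pics/k.png",cv2.cvtColor(cv2.resize(P[140:240,250:340],None,fx=6,fy=6,interpolation=2),4))
```

```text
(no output)
```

View pics/k.png

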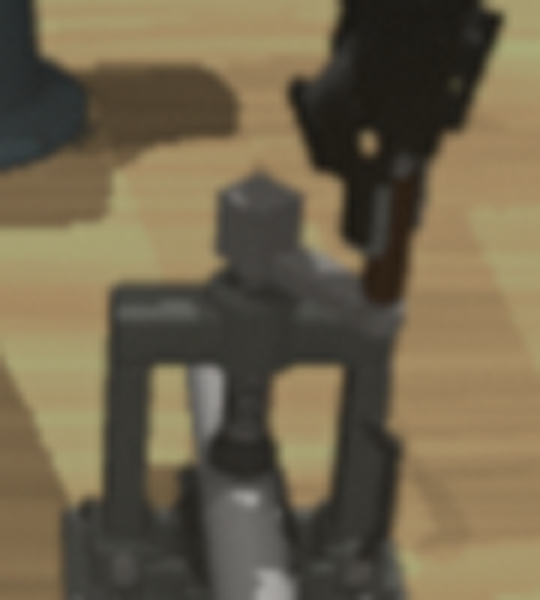

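The hub sits seated, about 2 px (5 mm) lower than before (hub top at row 169). So the screw turned one rev, and the hand has crept up the handle. I'll regrip to clear the offsets and continue, printing the position lag too.

Run:
```python
from run import *
effector.command_gripper(.045); o=st("open")
wind.b=np.array(o["force"]); 
S["dz"]=0.;S["dc"]=[0.,0.]
bot.move_linear(pos(S["th"]),v=.1); bot.sleep(.1); wind.b=np.array(st("free")["force"])
effector.command_gripper(0,40); st("held")
go(S,S["th"]-2.4,6,.2); print(np.round(tang(S["th"],1),1)); st(); print(pos(S["th"]))
```

```text
open t33.6 p [0.6208 0.2065 0.2505] F [0.3 0.9 0.5] M [ 0.03 -0.01 -0.02] gap 0.0452 gf 0 q6 0.94
free t33.9 p [0.6251 0.2082 0.2435] F [-0.2 -0.1 -0.3] M [ 0.    0.04 -0.  ] gap 0.0450 gf 0 q6 0.94
held t34.3 p [0.6249 0.2088 0.2445] F [-2.8  2.1  2.3] M [0.49 0.57 0.04] gap 0.0214 gf 39 q6 0.94
6.6 [1.7 1.  3.4] t34.5 dz 0.0000 dc 0.0001 0.0001
6.8 [2.9 1.4 5.3] t34.8 dz 0.0003 dc 0.0003 0.0001
7.0 [2.  0.3 6.2] t35.0 dz 0.0007 dc 0.0003 0.0001
7.2 [1.9 1.4 6.4] t35.3 dz 0.0011 dc 0.0005 0.0001
7.4 [ 2.1 -0.2  6.1] t35.5 dz 0.0015 dc 0.0004 0.0001
7.6 [2.6 1.2 7.9] t35.8 dz 0.0021 dc 0.0006 0.0000
7.8 [2.  0.4 9.6] t36.1 dz 0.0029 dc 0.0006 -0.0000
8.0 [2.3 0.9 9.8] t36.3 dz 0.0037 dc 0.0007 -0.0001
8.2 [1.1 2.2 8.5] t36.6 dz 0.0043 dc 0.0008 -0.0004
8.4 [1.4 3.5 7.1] t36.8 dz 0.0048 dc 0.0009 -0.0008
8.6 [1.2 4.4 6.9] t37.1 dz 0.0053 dc 0.0009 -0.0013
8.8 [1.1 5.3 7.9] t37.4 dz 0.0059 dc 0.0008 -0.0019
[1.1 5.3 7.9]
 t37.4 p [0.5508 0.077  0.2488] F [-0.  -5.5  7.6] M [-0.35 -0.04  0.01] gap 0.0212 gf 39 q6 0.73
[np.float64(0.5491767487767735), np.float64(0.0798671492496519), 0.2419971825039566]
```

```bash
sed -i 's/\.00012\*(f\[2\]-3)/.0002*(f[2]-2)/; s/\.00012\*f\[1\]/.0002*f[1]/' run.py
cat >> run.py <<'E'
def regrip(S,eff=35):
    effector.command_gripper(.045); th=S["th"]
    S["dz"]=0.003; S["dc"]=[0.,-.002*max(0,-np.sin(th))]
    p=np.array(pos(th)); p[:2]+=S["dc"]; p[2]+=S["dz"]
    bot.move_linear(p,v=.1); bot.sleep(.1); wind.b=np.array(bot.get_obs()["force"])
    effector.command_gripper(0,eff); st("regripped")
E
python3 - <<'E'
from run import *
regrip(S); go(S,S["th"]-3,5.5,.2); bot.sleep(.1); print(np.round(tang(S["th"]),1)); st(); print(pos(S["th"]))
E
```

```text
regripped t38.4 p [0.5502 0.0772 0.2462] F [ 2.4 -4.9  4.5] M [-0.59 -0.39  0.05] gap 0.0212 gf 34 q6 0.72
9.0 [1.2 5.1 4.3] t38.6 dz 0.0035 dc -0.0003 -0.0027
9.2 [2.  4.2 3.2] t38.9 dz 0.0037 dc -0.0007 -0.0034
9.4 [2.3 2.5 1.9] t39.2 dz 0.0037 dc -0.0011 -0.0038
9.6 [2.3 1.1 1.3] t39.4 dz 0.0035 dc -0.0012 -0.0039
9.8 [2.2 4.5 2.9] t39.7 dz 0.0037 dc -0.0020 -0.0042
10.0 [1.6 3.4 4.2] t39.9 dz 0.0041 dc -0.0026 -0.0043
10.2 [1.6 2.6 5.2] t40.2 dz 0.0048 dc -0.0032 -0.0044
10.4 [2.1 2.8 6. ] t40.5 dz 0.0056 dc -0.0037 -0.0042
10.6 [2.6 1.6 5.9] t40.7 dz 0.0064 dc -0.0040 -0.0041
10.8 [2.5 2.1 5.8] t41.0 dz 0.0071 dc -0.0044 -0.0039
11.0 [3.  3.  5.9] t41.2 dz 0.0079 dc -0.0048 -0.0035
11.2 [2.2 2.9 5.2] t41.5 dz 0.0085 dc -0.0051 -0.0030
11.4 [0.9 3.9 5.2] t41.8 dz 0.0092 dc -0.0054 -0.0023
11.6 [1.2 3.8 3.6] t42.0 dz 0.0095 dc -0.0055 -0.0015
11.8 [0.8 4.8 3.6] t42.3 dz 0.0098 dc -0.0055 -0.0007
12.0 [1.4 4.  3.5] t42.5 dz 0.0101 dc -0.0053 0.0001
[0.3 5.5 3.9]
 t42.6 p [0.5744 0.2373 0.2493] F [0.8 5.8 4.6] M [ 0.48  0.15 -0.01] gap 0.0209 gf 35 q6 1.00
[np.float64(0.5798086812108574), np.float64(0.23683803140786164), 0.2394507034144863]
```

Run:
```python
from run import *
regrip(S); go(S,S["th"]-2.4,5,.2); bot.sleep(.1); print(np.round(tang(S["th"]),1)); st()
```

```text
regripped t43.7 p [0.5798 0.2376 0.2433] F [-2.8  5.2  3.3] M [0.73 0.35 0.04] gap 0.0208 gf 34 q6 1.00
12.2 [0.6 4.9 3.7] t43.9 dz 0.0033 dc 0.0003 0.0007
12.4 [0.7 4.5 2.9] t44.2 dz 0.0035 dc 0.0008 0.0014
12.6 [1.7 0.6 2.5] t44.4 dz 0.0036 dc 0.0009 0.0015
12.8 [0.6 0.1 0.5] t44.7 dz 0.0033 dc 0.0009 0.0015
13.0 [ 3.  -0.7  2.8] t45.0 dz 0.0035 dc 0.0008 0.0014
13.2 [ 5.9 -1.3  4.9] t45.2 dz 0.0041 dc 0.0005 0.0014
[ 5.  -0.5  4.4]
 t45.3 p [0.6419 0.1729 0.2424] F [-1.5  4.4  3.5] M [ 0.97  0.76 -0.05] gap 0.0209 gf 35 q6 0.88
```

It's tightening from about 13.0 rad. Small steps now, up to about 10 N.

Run:
```python
from run import *
go(S,S["th"]-.6,9.8,.06); bot.sleep(.15); print(np.round([tang(S["th"]) for _ in range(3)],1)); st()
```

```text
13.26 [ 7.4 -1.5  3.4] t45.6 dz 0.0043 dc 0.0002 0.0014
13.32 [ 8.2 -0.2  3.9] t45.8 dz 0.0047 dc 0.0002 0.0014
13.38 [8.7 0.4 3.3] t46.1 dz 0.0050 dc 0.0002 0.0013
13.44 [ 8.1 -1.7  2.7] t46.3 dz 0.0051 dc -0.0001 0.0014
13.5 [8.6 0.1 3.8] t46.6 dz 0.0055 dc -0.0001 0.0014
13.56 [10.  -0.4  2.7] t46.8 dz 0.0056 dc -0.0002 0.0014
[[ 8.8 -1.2  2.6]
 [ 8.8 -1.2  2.6]
 [ 8.8 -1.2  2.6]]
 t47.0 p [0.6413 0.1458 0.2446] F [0.6 8.6 2.7] M [2.18 0.01 0.  ] gap 0.0210 gf 37 q6 0.84
```

Run:
```python
from run import *
go(S,S["th"]-.13,10.8,.06); bot.sleep(.15); print(np.round(tang(S["th"]),1)); o=st()
effector.command_gripper(.05); bot.sleep(.2); o=st("rel"); p=np.array(o["tool_pos"])
bot.move_linear([p[0],p[1],.36],v=.2); bot.goto([.50,-.1,.42],down(yaw)); bot.sleep(.2); st("clear")
I=[vision.camera(n)[0] for n in("scene","top")]
cv2.imwrite("pics/l.png",cv2.cvtColor(np.hstack([cv2.resize(I[0][150:240,250:340],(400,400),interpolation=2),cv2.resize(I[1][160:220,190:250],(400,400),interpolation=2)]),4))
```

```text
13.62 [10.4 -0.1  3.1] t47.2 dz 0.0059 dc -0.0002 0.0014
13.68 [12.5 -1.   4.1] t47.5 dz 0.0063 dc -0.0004 0.0015
[11.2 -0.9  3.7]
 t47.6 p [0.639  0.1368 0.2452] F [ 2.7 10.6  3.8] M [ 2.27 -0.13  0.05] gap 0.0212 gf 38 q6 0.82
rel t48.2 p [0.6377 0.1339 0.2438] F [-0.6 -1.6 -0.8] M [-0.01 -0.01  0.04] gap 0.0500 gf 0 q6 0.82
clear t50.2 p [ 0.5004 -0.0992  0.4195] F [-0.2 -0.6 -0.3] M [-0.03  0.    0.02] gap 0.0503 gf 0 q6 0.37
```

View pics/l.png

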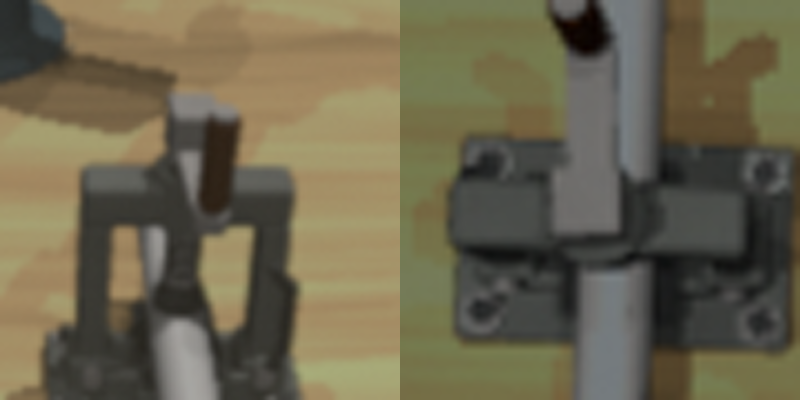

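The pad rests on the tube, and the crank stands upright on the screw at yaw ≈ 0, released. I'll check the hub height from depth, expecting about 0.237, and then hand in.

Run:
```python
from h import *
p,d=vision.camera("top"); m=np.zeros((384,512),bool); m[186:194,214:223]=1
P=cloud("top",d,m); z=np.median(P[:,2]); print("hub top",z,P.mean(0))
if z<.2405: print(order.job_done()); st()
```

```text
hub top 0.23806911141632933 [0.56308061 0.15699631 0.23785626]
the job is handed in; nothing more can be done
None
the job is handed in; nothing more can be done
```

The job is handed in at about 50 s of the 72 s. The crank is home on the screw and let go, and the pad was wound until I read about 11 N at the handle, inside the 8–13 N firm-grip range; I had no reading of the pad force itself, and the verdict was not shown.

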